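# Collect the last finished phone: catch tray, inspection stand, tote slot

## Task

Take the orange-ended phone out of the machine's catch tray and lean it on the inspection stand, orange end up, and let go of it there. Then take it off the stand and stand it upright, orange end still up, right down in the tote slot beside the orange tag. Never drop the phone, and leave the other two phones and the things lying around where they are.

Things in the scene. Friction and masses are not known exactly. Their poses are not given: they have to be found in the camera images.
- phone: the finished phone: black rigid slab, rounded edges, 150 (x) x 64 (y) x 16 (z) mm, about 0.2 kg; origin at its geometric centre, x along its length towards the orange end (the last 22 mm at +x are orange), z out of the glass face. It starts flat in the catch tray, glass up, x roughly towards the robot's right (-y)
- tray: white open catch tray, fixed, 240 (x) x 250 (y) x 20 (z) mm outside, walls 4 mm, floor 4 mm thick; origin at the centre of its underside on the table. The end of an outfeed belt (98 mm high) stands at its left, beyond y = 0.51 m
- stand: fixed inspection stand; origin on the table, x = horizontal, towards its back, which is roughly the robot's right (world -y): it faces the tray. Base 130 x 100 x 8 mm, x = -60 to 70. Aluminium back plate 44 mm wide rises towards +x at 45 degrees, 95 mm long, from its corner with the ledge at x = -50, z = 30 mm. The rubber ledge, square to the plate, sticks out 21 mm, 58 mm wide, no lip
- stand_rest (a point): where the centre of the leaning phone belongs: 75 mm up the slope from the ledge, 8 mm off the plate (x = -3, z = 89 mm from the stand's origin). A leaning phone overhangs the plate's top edge by 55 mm, clear front and back, and its sides by 10 mm each. The post under the plate is 30 mm wide and stays below z = 73 mm
- tote: fixed blue tote, grey rigid insert; 86 (x) x 204 (y) x 80 (z) mm plus a 34 mm flange on its +x rim; origin at its underside's centre on the table. Three upright slots at y = -60, 0, 60 mm, each 76 (x) x 28 (y) mm, from z = 72 mm down to the floor at z = 6 mm. A phone standing in one, thickness along y, rises to z = 156 mm
- tag_orange: orange tag plate 26 x 44 x 4 mm, fixed on the tote's flange beside the slot for the phone; origin at its underside's centre, 80 mm above the table, axes as the tote's. The slot's centre line is at x = -62, y = 0 mm from it, the slot's floor 74 mm below it; a phone standing there has its centre at z = +1 mm
- phone_yellow: yellow-ended phone of the same size, origin at its centre (z up, 150 mm; y across its 16 mm thickness), already standing in the slot of the yellow tag; leave alone
- phone_white: white-ended phone of the same size, origin at its centre (z up, 150 mm; y across its 16 mm thickness), already standing in the slot of the white tag; leave alone
- roller: blue dust roller with white handle, lying on the table along y, 235 mm long, 38 mm high; origin on the table under it; leave alone
- label_roll: roll of paper labels lying flat, 84 mm across, 35 mm high; origin at the centre of its underside; leave alone
- covers: stack of black covers 110 x 70 x 47 mm; origin at the centre of its underside; leave alone
Mind the look-alikes: they are no part of the job. What is shaped like the stand but green or yellow is not meant.

How it is judged:
On the way:
1. the phone leans at rest on the inspection stand, orange end up, let go (contact force between the fingers and phone below 0.1 N and linear speed of phone below 0.03 m/s and angular speed of phone below 0.2 rad/s and contact force between phone and stand above 0.3 N and angle between phone's own x axis and vertical between 0.6 and 0.97 rad and distance between phone and stand_rest below 0.03 m), for 0.3 s.
At the end, for the whole second after the job is handed in: the orange-ended phone stands released in the slot of the orange tag, orange end up, within 0.28 rad of upright and 12 mm of the slot's centre line each way, its end on the slot floor (centre from 10 mm below to 6 mm above the tag's underside), moving slower than 0.06 m/s (x of phone in the frame of tag_orange between -0.074 and -0.05 m and y of phone in the frame of tag_orange between -0.012 and 0.012 m and z of phone in the frame of tag_orange between -0.01 and 0.006 m and angle between phone's own x axis and vertical below 0.28 rad and linear speed of phone below 0.06 m/s and contact force between the fingers and phone below 0.1 N); the robot touches nothing.
It fails at once if the phone falls free of the fingers, faster than 0.7 m/s (a drop of more than about 25 mm) (linear speed of phone above 0.7 m/s and contact force between the fingers and phone below 0.1 N).
It fails at once if the yellow-ended or the white-ended phone is shifted by more than 25 mm (distance of any of phone_yellow, phone_white from where it was at the start of the episode above 0.025 m).
It fails at once if the dust roller, the label roll or the stack of covers is shifted by more than 30 mm (distance of any of roller, label_roll, covers from where it was at the start of the episode above 0.03 m).
It also fails if it takes over 54 s, if anything falls off the work surface, if the arm or the gripper's body presses on something with over 40 N, if the wrist force passes 120 N, or if a joint passes its speed limit or range.

## Robot

A 6-joint arm with a two-finger parallel gripper is mounted at the origin on the work surface. World frame = base frame: x ahead of the robot, y to its left, z up, the work surface at z = 0. Lengths are in m, angles in rad, forces in N, time in s.
With the tool pointing down it reaches from about 0.3 to 0.875 m from the base axis. Payload 6.4 kg.
Tool frame: the origin (TCP) lies on the centre line of the jaws, within the pads' length; the fingertips stand 25 mm ahead of it and the grasp point (between the pads) lies 6 mm ahead of it (nose_length is the z of the fingertips in the tool frame, in m); z points along the fingers, y is the line along which they close (so a half turn about z gives the same grasp; the last joint's range is limited). The gripper opens to 85 mm and grips with 20 to 120 N. Pads are 22 mm wide; open, the fingers measure 114 mm over their backs; the gripper's body (76 mm by 85 mm) begins 54 mm behind the grasp point. The pads swing forward as they close: fully open they stand 13 mm farther back than shut.
Start: joints at [-1.478, 0.181, 1.607, -0, 1.354, -0.206], TCP at [0.169, -0.55, 0.256] pointing down, gripper open.
Joint ranges: [-2.99, 2.99], [-0.89, 2.07], [0.3, 2.58], [-1.14, 4.28], [0, 2.63], [-3.12, 3.12]. Speed limits (rad/s): [2.57, 2.57, 3.01, 3.14, 3.14, 3.14].

## Interface

Orientations are given as [roll, pitch, yaw] about the fixed x, y, z axes, in that order (R = Rz(yaw) Ry(pitch) Rx(roll)).
In Python, from bench import observe, get_image, camera_params, close_job, nose_length gives the robot as it stands.
- The arm moves only by the tool carry_out, never from a script. Its argument "targets" is a list of rows, each a list of 7 numbers: the shift along the world's x, y, z in mm, then the turn, a rotation vector about the world's x, y, z in rad, then the finger opening in mm, from 0 to 85.4. A call has 1 to 12 rows; each row shifts and turns the commanded pose from where the row before left it; what a row does not reach is not made up. A row lasts 1/10 s, in which the tool goes at most 50 mm and 8.59 degrees, less where a joint would pass 70% of its speed; a pose out of reach is approached as far as the arm can. A call with a gripper value outside its range is refused whole. The fingers move at their own pace and stop on an object; "grip_force" is the grip in N (left out, the last holds). Time passes only in rows, so rows that do not move let the fingers close. It gives the time, the measured TCP pose, the force, the opening and the grip force at its end, in the units of the state.
- observe(): the state, without advancing time (a new reading comes with each control period).
- get_image(name): name is "scene" or "top" or "wrist"; returns (picture, depth): 480x640x3 uint8, blue, green, red; 480x640 float32, m along the optical axis (not along the pixel's ray), 0 where there is no reading.
- camera_params(name): a dict with "fovy" (degrees; the focal length in pixels is half the picture's height over the tangent of half this angle, whatever the lens; pixels are square), "cx", "cy" (the principal point, pixels), "dist" ([k1, k2, p1, p2, k3] as OpenCV has them; the pictures are not rectified), "T" (4x4, takes a point from camera to world coordinates). Camera axes: x right, y down, z forward; pixel columns grow to the right and rows downward; lengths in m; the calibration is good to about 2 mm. A picture is of the moment at which its call begins: read the wrist's pose just before it. camera_params takes no time and is no camera call; for the wrist camera it gives the pose at the moment of the call.
- close_job(): hands the job in; it is judged then, once.
The state is a dict: "clock": time; "q": joint angles; "dq": joint speeds; "joint_torque": joint torques, N m; "tool_pos": TCP position; "tool_rot": TCP orientation; "ft_force": force on the tool from outside, world axes, zero at the start; "ft_torque": the same for the moment, N m; "gripper_width": finger opening in m; "grip_force": force on a finger pad.
Only numpy, scipy, OpenCV 4.12 (cv2) and the standard library are available. Lean on these libraries where they do the work, as an engineer would, in place of code of your own. Each camera call takes 0.05 s, during which the arm holds its last target. There are 200 camera calls.

## Working session

There is one attempt and no reset: what is moved stays moved. The work goes in short steps, Python scripts to look and compute and a tool call to move; the robot and the scene stay as the last step left them, time stands still between calls to the robot, and variables do not carry over. Pictures are saved under pics/ and viewed, at most 10 in all, crops included, and the job is handed in when it is done.

Besides the shell and the picture viewer there is one more tool, called after "Request:" as name(argument=value, ...) on one line, values as JSON. carry_out: Moves the arm, as the interface text tells. Its arguments: {"type":"object","properties":{"targets":{"type":"array","items":{"type":"array","items":{"type":"number"}}},"grip_force":{"type":"number"}},"required":["targets"]}

```bash
mkdir -p pics
cat > h.py <<'E'
import numpy as np, cv2
from bench import *
def K(p):
    f=240/np.tan(np.radians(p["fovy"])/2); return np.array([[f,0,p["cx"]],[0,f,p["cy"]],[0,0,1.]])
def cloud(p,d):
    v,u=np.mgrid[0:480,0:640]
    n=cv2.undistortPoints(np.stack([u,v],-1).reshape(-1,1,2).astype(float),K(p),np.array(p["dist"])).reshape(480,640,2)
    P=np.dstack([n[...,0]*d,n[...,1]*d,d]); T=np.array(p["T"]); return P@T[:3,:3].T+T[:3,3]
def ray(p,uv,z):
    n=cv2.undistortPoints(np.array(uv,float).reshape(-1,1,2),K(p),np.array(p["dist"])).reshape(-1,2)
    T=np.array(p["T"]); r=np.c_[n,np.ones(len(n))]@T[:3,:3].T; o=T[:3,3]
    return o+r*((z-o[2])/r[:,2])[:,None]
E
python3 - <<'E'
from h import *
for n in("top","scene"):
    p=camera_params(n); im,d=get_image(n); np.savez(f"{n}.npz",im=im,d=d); cv2.imwrite(f"pics/{n}.png",im)
    print(n,p["fovy"],np.array(p["T"]).round(3).tolist())
print(observe(),nose_length)
E
```

```text
top 57.45303878564056 [[-0.026, -0.997, 0.066, 0.416], [-0.999, 0.027, 0.021, -0.07], [-0.023, -0.066, -0.998, 1.018], [0.0, 0.0, 0.0, 1.0]]
scene 54.59211753176055 [[0.679, 0.477, -0.558, 1.041], [0.734, -0.433, 0.522, -0.593], [0.008, -0.764, -0.645, 0.733], [0.0, 0.0, 0.0, 1.0]]
{'clock': 0.1, 'q': array([-1.47831082e+00,  1.81469439e-01,  1.60792845e+00, -5.86996573e-06,
        1.35378128e+00, -2.06250799e-01]), 'dq': array([ 0.0024412 , -0.00115682, -0.00268664, -0.00159761, -0.00105221,
        0.00250517]), 'joint_torque': array([-7.07542640e-04, -4.45881557e+01, -3.52240849e+01, -3.70695616e-04,
        4.07099389e-03, -1.36144783e-05]), 'tool_pos': array([ 0.1692283 , -0.54904937,  0.25546281]), 'tool_rot': array([-3.14003859e+00, -3.19295392e-04,  2.98737322e-01]), 'ft_force': array([-0.34813734,  0.37787462,  0.37724068]), 'ft_torque': array([-0.02106699,  0.03626989,  0.00369735]), 'grip_force': 0.0, 'gripper_width': 0.08584248993811193} 0.025
```

View pics/top.png

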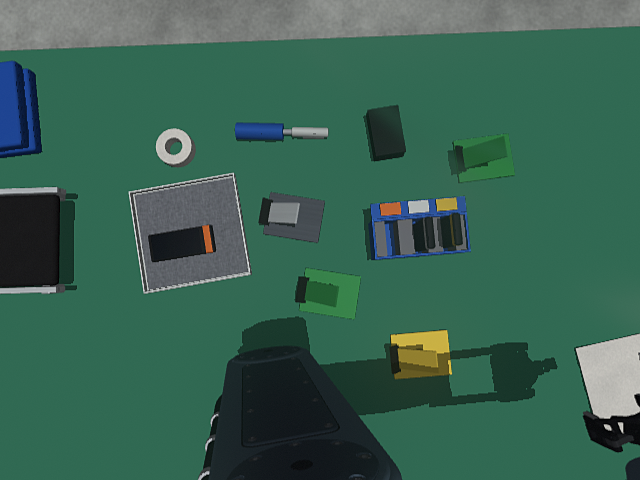

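View pics/scene.png

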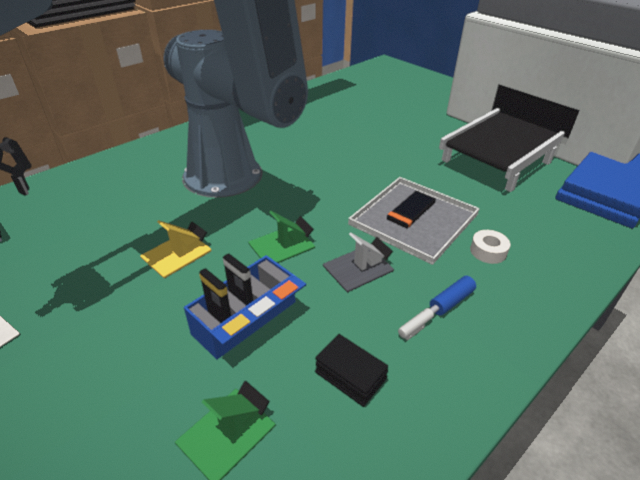

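The top view shows the orange-ended phone at about (182,243) in the tray, its orange end at (208,238). The grey stand is at (292,217), with its ledge at (265,212) and plate at (283,213). The orange tag is at (390,209), and its slot lies below it at about (380,238). The scene view agrees: phone (412,209), stand (365,258), orange tag (286,290).

```bash
cat > m.py <<'E'
from h import *
D={n:np.load(n+".npz") for n in("top","scene")}; P={n:camera_params(n) for n in D}
C={n:cloud(P[n],D[n]["d"]) for n in D}
def blob(n,lo,hi,box,k=0):
    u0,v0,u1,v1=box; hsv=cv2.cvtColor(D[n]["im"],cv2.COLOR_BGR2HSV); m=cv2.inRange(hsv,lo,hi)
    b=np.zeros_like(m); b[v0:v1,u0:u1]=m[v0:v1,u0:u1]
    cs=sorted(cv2.findContours(b,cv2.RETR_EXTERNAL,cv2.CHAIN_APPROX_NONE)[0],key=cv2.contourArea)
    c=cs[-1]; mm=np.zeros_like(m); cv2.drawContours(mm,[c],-1,255,-1); e=cv2.erode(mm,np.ones((3,3)))
    return c,mm,e
def rep(name,n,lo,hi,box,z):
    c,mm,e=blob(n,lo,hi,box); r=cv2.minAreaRect(c); q=cv2.boxPoints(r)
    pts=C[n][(e>0)&(D[n]["d"]>0)]
    M=cv2.moments(c); ctr=[M['m10']/M['m00'],M['m01']/M['m00']]
    w=ray(P[n],q,z)[:,:2]; print(name,n,"px",np.round(ctr,1),"area",M['m00'],"depth med",np.median(pts,0).round(4),"ray",ray(P[n],ctr,z)[0].round(4))
    print("   corners",w.round(4).tolist(),"sides",[round(float(np.linalg.norm(w[i]-w[(i+1)%4])),4) for i in range(3)])
O=((5,150,120),(14,255,255)); 
rep("orange end","top",*O,(190,215,230,265),.020); rep("orange end","scene",*O,(370,190,440,235),.020)
rep("phone","top",(0,0,0),(180,255,45),(140,215,203,270),.020)
rep("tagO","top",*O,(370,195,405,220),.084); rep("tagO","scene",*O,(260,270,310,305),.084)
rep("tagW","top",(0,0,150),(180,60,255),(403,195,432,218),.084)
rep("tagY","top",(15,100,120),(32,255,255),(430,193,462,216),.084)
rep("plate","top",(0,0,100),(180,60,255),(262,190,310,240),.06)
# stand
n="top"; X=C[n][185:245,255:330].reshape(-1,3); im=D[n]["im"]
cv2.imwrite("pics/crop.png",np.hstack([cv2.resize(im[160:310,120:340],None,fx=2.7,fy=2.7,interpolation=2)[:400], ]))
cv2.imwrite("pics/crop2.png",cv2.resize(im[180:270,250:480],None,fx=3.4,fy=3.4,interpolation=2))
h=C[n][...,2]; print("depth valid",(D[n]["d"]>0).mean())
for v in range(194,244,4): print(v,(h[v,256:328:4]*1000).round().astype(int).tolist())
E
python3 m.py
```

```text
orange end top px [207.  238.4] area 139.0 depth med [0.4977 0.2021 0.0202] ray [0.4971 0.2021 0.02  ]
   corners [[0.5268, 0.214], [0.5287, 0.1996], [0.4674, 0.1904], [0.4655, 0.2048]] sides [0.0146, 0.062, 0.0145]
orange end scene px [400.6 217.5] area 95.0 depth med [0.5017 0.2043 0.0189] ray [0.5034 0.2033 0.02  ]
   corners [[0.4735, 0.1911], [0.4642, 0.2115], [0.5292, 0.2166], [0.5374, 0.1966]] sides [0.0224, 0.0652, 0.0215]
phone top px [175.9 244. ] area 1388.0 depth med [0.4863 0.2737 0.0203] ray [0.4861 0.2743 0.02  ]
   corners [[0.5084, 0.3413], [0.5258, 0.2151], [0.4635, 0.2052], [0.4461, 0.3309]] sides [0.1274, 0.0631, 0.1269]
tagO top px [390.1 208.7] area 196.0 depth med [ 0.5444 -0.2094  0.084 ] ray [ 0.5447 -0.2098  0.084 ]
   corners [[0.5576, -0.1888], [0.5564, -0.2315], [0.5327, -0.2306], [0.5339, -0.188]] sides [0.0427, 0.0237, 0.0426]
tagO scene px [284.9 289.4] area 180.5 depth med [ 0.547  -0.2104  0.0825] ray [ 0.5479 -0.2109  0.084 ]
   corners [[0.5364, -0.2301], [0.534, -0.1837], [0.5595, -0.1904], [0.5612, -0.2357]] sides [0.0465, 0.0264, 0.0454]
tagW to
[... 863 characters left out ...]
9, 6, 10, 9, 7, 5]
206 [0, -2, 43, 36, 37, 46, 54, 65, 74, 84, 95, 10, 9, 9, 9, 7, 8, -1]
210 [-1, 39, 40, 32, 34, 50, 56, 1018, 78, 87, 97, 5, 10, 7, 9, 12, 6, -2]
214 [0, 40, 41, 28, 41, 47, 59, 65, 78, 91, 96, 11, 4, 9, 10, 7, 6, -1]
218 [-2, 45, 38, 26, 40, 51, 62, 70, 81, 91, 98, 8, 10, 5, 10, 8, 5, 3]
222 [1, 44, 35, 27, 7, 4, 9, 65, 80, 92, 94, 6, 9, 5, 7, 9, 8, -1]
226 [-2, -2, 10, 9, 8, 10, 7, 8, 11, 8, 10, 9, 11, 5, 10, 4, 8, -3]
230 [2, -2, 12, 4, 6, 7, 7, 6, 6, 9, 9, 4, 3, 6, 6, 9, 1, -4]
234 [1, 1018, -1, 5, 4, 7, 11, 6, 5, 8, 11, 9, 8, 5, 7, 7, 1, 3]
238 [0, -2, 0, -1, -2, 1, 1, -1, 0, 7, 7, 10, 8, 7, 5, 11, -1, 2]
242 [-1, 2, 2, 3, 0, -2, 2, 3, 2, -3, 1, 0, 2, 0, -1, 7, -2, 1]
```

View pics/crop2.png

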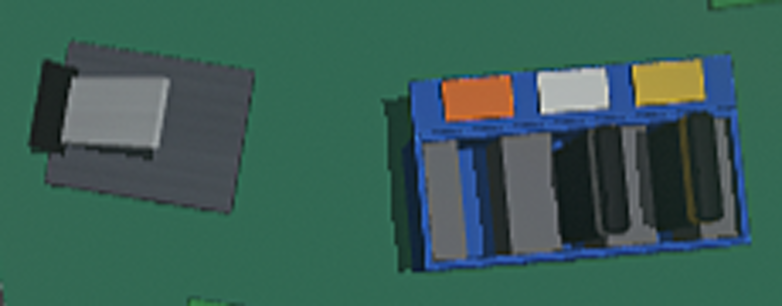

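The crop shows the stand's ledge on the left, the plate rising to the right, and the base turned a few degrees. The orange slot (left of the tote) is empty. Depth gives the same heights from both views: phone top 20/19 mm, tag 84/82.5 mm. Next I'll fit the stand.

```bash
cat > s.py <<'E'
import io,contextlib
with contextlib.redirect_stdout(io.StringIO()): from m import *
for n,box in (("top",(262,190,310,240)),("scene",(335,225,400,290))):
    lo=110 if n=="scene" else 100
    c,mm,e=blob(n,(0,0,lo),(180,60,255),box); X=C[n][(e>0)&(D[n]["d"]>0)]; X=X[(X[:,2]>.03)&(X[:,2]<.11)]
    # iterated plane fit
    for _ in range(5):
        m=X.mean(0); U,S,V=np.linalg.svd(X-m); r=(X-m)@V[2]; X=X[abs(r)<.006]
    nrm=V[2]*np.sign(V[2][2]); print(n,len(X),"mean",m.round(4),"normal",nrm.round(3),"tilt",np.degrees(np.arccos(nrm[2])).round(1),"yaw of -n",np.arctan2(-nrm[1],-nrm[0]).round(3),"z rng",X[:,2].min().round(3),X[:,2].max().round(3))
# base (top): dark grey corners at z=.008
q=[(270.6,191.8),(324.4,200.6),(318.2,242.4),(263.2,234.1)]
w=ray(P["top"],q,.008)[:,:2]; print("base",w.round(4).tolist(),[np.linalg.norm(w[i]-w[(i+1)%4]).round(4) for i in range(4)])
ex=(w[1]+w[2]-w[0]-w[3]); ey=w[0]-w[3]+w[1]-w[2]; print("yaw ex",np.arctan2(ex[1],ex[0]),"ey",np.arctan2(ey[1],ey[0])-np.pi/2, "centre",w.mean(0))
# plate corners in top px: bottom corner line z~.03, top edge z~.097
pc=[(272.5,202.5),(299,202.5),(297,223),(268.5,222)]
b=ray(P["top"],[pc[0],pc[3]],.030); t=ray(P["top"],[pc[1],pc[2]],.097); print("plate bot",b.round(4).tolist(),"top",t.round(4).tolist())
# two-view triangulation of phone orange end and tag
def tri(a,b):
    A=[];B=[]
    for n,uv in(("top",a),("scene",b)):
        o=np.array(P[n]["T"])[:3,3]; r=ray(P[n],[uv],0)[0]-o; r/=np.linalg.norm(r); M=np.eye(3)-np.outer(r,r); A.append(M);B.append(M@o)
    return np.linalg.lstsq(np.vstack(A),np.hstack(B),rcond=None)[0].round(4)
print("tri orange",tri((207.,238.4),(400.6,217.5)),"tag",tri((390.1,208.7),(284.9,289.4)))
E
python3 s.py
```

```text
top 468 mean [0.5458 0.0204 0.0675] normal [0.134 0.695 0.707] tilt 45.0 yaw of -n -1.762 z rng 0.031 0.1s.py:8: RuntimeWarning: Mean of empty slice.
  m=X.mean(0); U,S,V=np.linalg.svd(X-m); r=(X-m)@V[2]; X=X[abs(r)<.006]
  ret = um.true_divide(
Traceback (most recent call last):
  File "s.py", line 9, in <module>
    nrm=V[2]*np.sign(V[2][2]); print(n,len(X),"mean",m.round(4),"normal",nrm.round(3),"tilt",np.degrees(np.arccos(nrm[2])).round(1),"yaw of -n",np.arctan2(-nrm[1],-nrm[0]).round(3),"z rng",X[:,2].min().round(3),X[:,2].max().round(3))
                                                                                                                                                                                             ~~~~~~~~~~^^
ValueError: zero-size array to reduction operation minimum which has no identity
```

```bash
sed -i 's/^for n,box in .*/for n,box in (("top",(262,190,310,240)),):/' s.py; python3 s.py
```

```text
top 468 mean [0.5458 0.0204 0.0675] normal [0.134 0.695 0.707] tilt 45.0 yaw of -n -1.762 z rng 0.031 0.1
base [[0.603, 0.0552], [0.5786, -0.0698], [0.4816, -0.0529], [0.5044, 0.0743]] [np.float64(0.1274), np.float64(0.0984), np.float64(0.1291), np.float64(0.1004)]
yaw ex -1.7559700631005117 ey -1.753136329650871 centre [0.54192823 0.00169187]
plate bot [[0.5742, 0.0486, 0.03], [0.5298, 0.0585, 0.03]] top [[0.5618, -0.0159, 0.097], [0.5182, -0.0106, 0.097]]
tri orange [0.4992 0.2052 0.0162] tag [ 0.5454 -0.2099  0.0814]
```

Request:
carry_out(targets=[[18,45,-3,0,0,0.078,85],[18,45,-3,0,0,0.078,85],[18,45,-3,0,0,0.078,85],[18,45,-3,0,0,0.078,85],[18,45,-3,0,0,0.078,85],[18,45,-3,0,0,0.078,85],[18,45,-3,0,0,0.078,85],[18,45,-3,0,0,0.078,85],[18,45,-3,0,0,0.078,85],[18,45,-3,0,0,0.078,85],[18,45,-3,0,0,0.078,85]], grip_force=40)

```text
clock: 1.2
tool_pos: [0.3674, -0.0526, 0.2233]
tool_rot: [3.141, 0.0, 1.16]
ft_force: [0.3, -1.0, -0.5]
gripper_width: 0.0851
grip_force: 0.0
```

Request:
carry_out(targets=[[18,45,-3,0,0,0.078,85],[18,45,-3,0,0,0.078,85],[18,45,-3,0,0,0.078,85],[18,45,-3,0,0,0.078,85],[18,45,-3,0,0,0.078,85],[18,45,-3,0,0,0.078,85],[16,45,0,0,0,0.078,85],[0,0,0,0,0,0,85],[0,0,0,0,0,0,85]])

```text
clock: 2.1
tool_pos: [0.4906, 0.2612, 0.2043]
tool_rot: [-3.14, 0.001, 1.705]
ft_force: [0.1, -0.8, 0.6]
gripper_width: 0.0849
grip_force: 0.0
```

Run:
```python
from h import *
p=camera_params("wrist"); im,d=get_image("wrist"); np.savez("w1.npz",im=im,d=d); cv2.imwrite("pics/w1.png",im)
X=cloud(p,d); print(np.array(p["T"]).round(3).tolist())
hsv=cv2.cvtColor(im,cv2.COLOR_BGR2HSV)
m=((X[...,2]>.014)&(X[...,2]<.027)&(abs(X[...,0]-.489)<.055)&(abs(X[...,1]-.264)<.1)).astype(np.uint8)
cs=max(cv2.findContours(cv2.morphologyEx(m,cv2.MORPH_OPEN,np.ones((5,5))),0,1)[0],key=cv2.contourArea)
q=cv2.boxPoints(cv2.minAreaRect(cs)); w=ray(p,q,.020); print(q.round(),w.round(4).tolist(),w.mean(0).round(4),[np.linalg.norm(w[i]-w[i-1]).round(4) for i in range(4)])
o=cv2.inRange(hsv,(5,150,100),(14,255,255)); v,u=np.nonzero(o); print("orange",len(u),u.mean(),v.mean(),np.median(X[o>0],0).round(4))
```

```text
[[0.991, 0.129, 0.036, 0.481], [0.134, -0.95, -0.284, 0.333], [-0.003, 0.286, -0.958, 0.322], [0.0, 0.0, 0.0, 1.0]]
[[278. 128.]
 [352. 128.]
 [352. 288.]
 [278. 288.]] [[0.446, 0.3327, 0.02], [0.5079, 0.341, 0.02], [0.5317, 0.1954, 0.02], [0.461, 0.1858, 0.02]] [0.4866 0.2637 0.02  ] [np.float64(0.1477), np.float64(0.0624), np.float64(0.1475), np.float64(0.0714)]
orange 251 316.9123505976096 279.38645418326695 [0.4969 0.1967 0.0199]
```

View pics/w1.png

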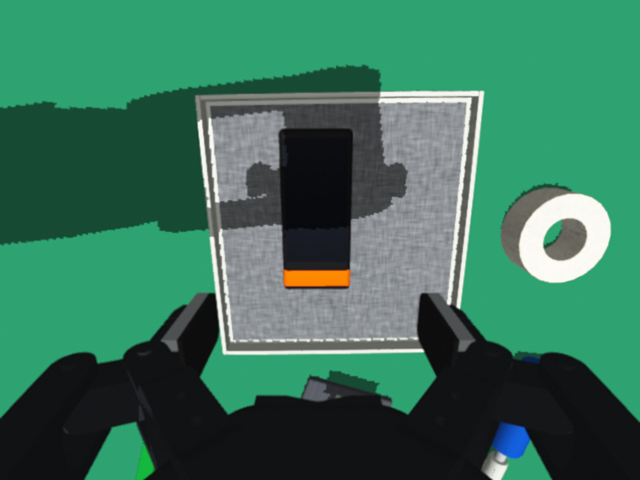

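The wrist view shows the phone from (280,128) to (352,288), square with the jaws. Its centre is (0.488, 0.2635), which matches the top view.

Request:
carry_out(targets=[[-2,2,-35,0,0,0,74],[0,0,-35,0,0,0,74],[0,0,-35,0,0,0,74],[0,0,-30,0,0,0,74],[0,0,-15,0,0,0,74],[0,0,-10,0,0,0,74],[0,0,0,0,0,0,74],[0,0,0,0,0,0,74]])

```text
clock: 2.95
tool_pos: [0.4903, 0.2625, 0.0466]
tool_rot: [3.14, -0.0, 1.702]
ft_force: [-0.1, -0.6, -0.7]
gripper_width: 0.0738
grip_force: 0.0
```

Request:
carry_out(targets=[[0,0,-4,0,0,0,72],[0,0,-3,0,0,0,72],[0,0,0,0,0,0,72],[0,0,0,0,0,0,72]])

```text
clock: 3.35
tool_pos: [0.4893, 0.2626, 0.0384]
tool_rot: [3.141, -0.0, 1.703]
ft_force: [0.0, -0.5, 0.2]
gripper_width: 0.0718
grip_force: 0.0
```

Request:
carry_out(targets=[[0,0,-3,0,0,0,70],[0,0,-3,0,0,0,70],[0,0,0,0,0,0,70],[0,0,0,0,0,0,70]])

```text
clock: 3.75
tool_pos: [0.4891, 0.2624, 0.0321]
tool_rot: [-3.141, 0.0, 1.703]
ft_force: [-0.2, -0.3, 0.1]
gripper_width: 0.0697
grip_force: 0.0
```

Request:
carry_out(targets=[[0,0,0,0,0,0,60],[0,0,0,0,0,0,55],[0,0,0,0,0,0,55],[0,0,0,0,0,0,55],[0,0,0,0,0,0,55]], grip_force=40)

```text
clock: 4.25
tool_pos: [0.4896, 0.2625, 0.0326]
tool_rot: [3.141, -0.0, 1.703]
ft_force: [0.2, -0.2, 4.5]
gripper_width: 0.0625
grip_force: 44.5
```

Request:
carry_out(targets=[[0,0,10,0,0,0,55],[0,0,30,0,0,0,55],[0,0,40,0,0,0,55],[0,0,40,0,0,0,55],[0,0,40,0,0,0,55],[8,-25,0,0,0,-0.105,55],[8,-25,0,0,0,-0.105,55],[8,-25,0,0,0,-0.106,55],[0,0,0,0,0,0,55]], grip_force=40)

```text
clock: 5.15
tool_pos: [0.5138, 0.1849, 0.1925]
tool_rot: [3.141, 0.001, 1.382]
ft_force: [-1.0, 0.5, -2.9]
gripper_width: 0.0626
grip_force: 44.9
```

Request:
carry_out(targets=[[6,-21,-1,-0.1287,0.024,0,55],[6,-21,-1,-0.1287,0.024,0,55],[6,-21,-1,-0.1287,0.024,0,55],[6,-21,-1,-0.1287,0.024,0,55],[6,-21,-1,-0.1287,0.024,0,55],[6,-21,-1,-0.1287,0.024,0,55],[0,0,0,0,0,0,55],[0,0,0,0,0,0,55],[0,0,0,0,0,0,55]])

```text
clock: 6.05
tool_pos: [0.5493, 0.0622, 0.1869]
tool_rot: [3.141, 0.782, 1.386]
ft_force: [-0.6, -0.1, -2.4]
gripper_width: 0.0623
grip_force: 45.0
```

Run:
```python
from h import *
from scipy.spatial.transform import Rotation as R
s=observe(); r=R.from_euler("xyz",s["tool_rot"]).as_matrix(); print(s["tool_pos"].round(4),r.round(3).tolist(),s["q"].round(2),s["gripper_width"],s["clock"])
im,d=get_image("scene"); cv2.imwrite("pics/s2.png",im[100:340,240:560])
```

```text
[0.5493 0.0622 0.1869] [[0.13, 0.983, -0.128], [0.697, -0.183, -0.693], [-0.705, 0.001, -0.709]] [ 0.24  0.5   1.53 -0.7   1.52  0.61] 0.06229079746673075 6.05
```

View pics/s2.png

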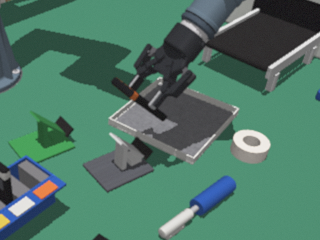

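The picture shows the phone in the jaws at 45 degrees, orange end up, above and left of the stand.

Request:
carry_out(targets=[[7,15,-16,0,0,0,55],[-3,-16,-16,0,0,0,55],[-3,-16,-16,0,0,0,55],[-2,-12,-12,0,0,0,55],[-1,-8,-8,0,0,0,55],[-1,-4,-4,0,0,0,55],[0,0,0,0,0,0,55],[0,0,0,0,0,0,55]])

```text
clock: 6.9
tool_pos: [0.5468, 0.0208, 0.1151]
tool_rot: [3.14, 0.785, 1.386]
ft_force: [0.6, 0.5, -2.1]
gripper_width: 0.0624
grip_force: 45.0
```

```bash
cat > st.py <<'E'
from h import *
s=observe(); ft=s["ft_force"]
n=np.array([.129,.695,.707]);u=np.array([-.129,-.695,.707]);e=np.array([.983,-.183,0])
d=s["tool_pos"]-np.array([.5458,.0227,.1035]); print("offset n,u,ey mm",[round(float(d@a)*1000,1) for a in(n,u,e)],"F n,u,ey",[round(float(ft@a),1) for a in(n,u,e)],s["tool_pos"].round(4),s["clock"])
E
python3 st.py
```

```text
offset n,u,ey mm [7.0, 9.4, 1.4] F n,u,ey [-1.0, -1.9, 0.5] [0.5468 0.0208 0.1151] 6.9
```

Request:
carry_out(targets=[[0,3,-3,0,0,0,55],[0,2,-2,0,0,0,55],[-1,-2,-2,0,0,0,55],[0,-1.5,-1.5,0,0,0,55],[0,0,0,0,0,0,55],[0,0,0,0,0,0,55]])

```text
clock: 7.5
tool_pos: [0.5452, 0.0222, 0.1058]
tool_rot: [-3.141, 0.785, 1.387]
ft_force: [-0.5, 3.3, -0.6]
gripper_width: 0.0627
grip_force: 45.3
```

```bash
python3 st.py
```

```text
offset n,u,ey mm [1.2, 2.0, -0.5] F n,u,ey [1.8, -2.7, -1.1] [0.5452 0.0222 0.1058] 7.5
```

Request:
carry_out(targets=[[0,1,-1,0,0,0,55],[0,0,0,0,0,0,55],[0,0,0,0,0,0,55]])

```text
clock: 7.8
tool_pos: [0.5455, 0.0229, 0.1051]
tool_rot: [3.141, 0.786, 1.386]
ft_force: [-0.2, 2.3, 1.4]
gripper_width: 0.0626
grip_force: 45.4
```

```bash
python3 st.py
```

```text
offset n,u,ey mm [1.2, 1.0, -0.3] F n,u,ey [2.6, -0.6, -0.6] [0.5455 0.0229 0.1051] 7.8
```

Request:
carry_out(targets=[[0,0.7,-0.7,0,0,0,55],[0,0,0,0,0,0,55],[0,0,0,0,0,0,55]])

```text
clock: 8.1
tool_pos: [0.5456, 0.0236, 0.1044]
tool_rot: [3.141, 0.786, 1.387]
ft_force: [0.5, 0.7, 3.2]
gripper_width: 0.0623
grip_force: 45.4
```

```bash
python3 st.py
```

```text
offset n,u,ey mm [1.2, -0.0, -0.4] F n,u,ey [2.8, 1.7, 0.4] [0.5456 0.0236 0.1044] 8.1
```

Request:
carry_out(targets=[[0,0,0,0,0,0,64],[0,0,0,0,0,0,67],[0,0,0,0,0,0,72],[0,0,0,0,0,0,76],[0,0,0,0,0,0,76],[0,0,0,0,0,0,76],[0,0,0,0,0,0,76],[0,0,0,0,0,0,76]])

```text
clock: 8.9
tool_pos: [0.5453, 0.0237, 0.1041]
tool_rot: [-3.141, 0.785, 1.387]
ft_force: [-0.5, 0.1, -0.5]
gripper_width: 0.0761
grip_force: 0.0
```

Request:
carry_out(targets=[[1,6,6,0,0,0,76],[2,14,14,0,0,0,76],[4,24,24,0,0,0,76],[4,24,24,0,0,0,76],[4,24,24,0,0,0,76],[0,0,30,0,0,0,76],[0,0,0,0,0,0,76]])

```text
clock: 9.6
tool_pos: [0.5625, 0.1175, 0.2313]
tool_rot: [3.131, 0.782, 1.381]
ft_force: [-0.4, -0.6, 0.2]
gripper_width: 0.0757
grip_force: 0.0
```

Run:
```python
from h import *
print(observe()["q"].round(2),observe()["clock"])
a,d=get_image("scene"); b,d2=get_image("top"); p=camera_params("top")
cv2.imwrite("pics/s3.png",np.vstack([cv2.resize(a[200:310,300:430],(520,440))[:300], cv2.resize(b[170:260,230:360],(520,360))[:300]]))
X=cloud(p,d2)
o=cv2.inRange(cv2.cvtColor(b,cv2.COLOR_BGR2HSV),(5,140,80),(14,255,255)); o[:, :230]=0;o[:,350:]=0; print("orange n",(o>0).sum(),np.median(X[o>0],0).round(4) if o.any() else "")
# phone dark points above the base
hsv=cv2.cvtColor(b,cv2.COLOR_BGR2HSV)
m=(hsv[...,2]<70)&(X[...,2]>.03)&(X[...,2]<.17)&(abs(X[...,0]-.54)<.06)&(abs(X[...,1]-.0)<.09); Q=X[m]
for _ in range(5):
    c=Q.mean(0);V=np.linalg.svd(Q-c)[2]; r=(Q-c)@V[2]; Q=Q[abs(r)<.006]
print(len(Q),c.round(4),V.round(3).tolist(),Q[:,2].min(),Q[:,2].max())
```

```text
[ 0.32  0.51  1.41 -0.67  1.64  0.6 ] 9.6
orange n 158 [ 0.5348 -0.0277  0.1387]
1322 [0.5446 0.0182 0.0928] [[-0.134, -0.71, 0.691], [-0.983, 0.185, -0.001], [0.127, 0.679, 0.723]] 0.03815763408691886 0.14777153960561085
```

View pics/s3.png

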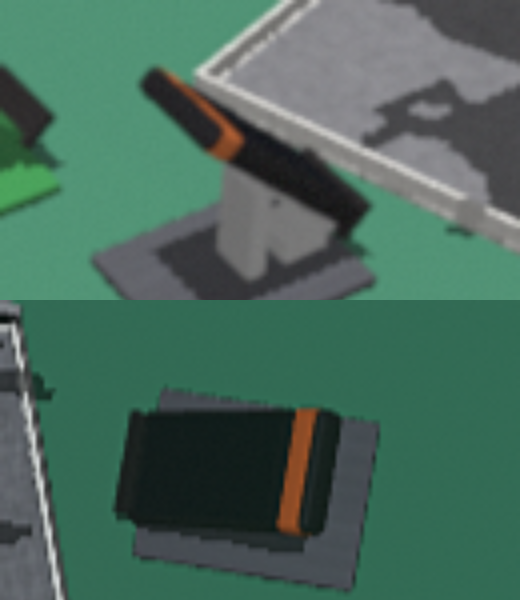

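The phone leans squarely on the grey stand with the orange end up. The top view agrees with the expected pose to about 1 mm. Next I'll regrasp it by its overhanging top end, across the thickness.

Request:
carry_out(targets=[[0,0,5,0.1287,-0.024,0,60],[0,0,5,0.1287,-0.024,0,50],[0,0,5,0.1287,-0.024,0,44],[0,0,5,0.1287,-0.024,0,44],[0,0,5,0.1287,-0.024,0,44],[0,0,5,0.1287,-0.024,0,44],[0,0,0,0,0,0,44]])

```text
clock: 10.4
tool_pos: [0.56, 0.1132, 0.2561]
tool_rot: [-3.142, -0.002, 1.382]
ft_force: [-0.8, -0.5, -0.0]
gripper_width: 0.0441
grip_force: 0.0
```

Request:
carry_out(targets=[[-4,-20,0,0,0,-0.143,44],[-4,-20,0,0,0,-0.143,44],[-4,-20,0,0,0,-0.143,44],[-4,-20,0,0,0,-0.143,44],[-4,-20,0,0,0,-0.143,44],[-4,-20,0,0,0,-0.143,44],[-4,-20,0,0,0,-0.143,44],[-4,-20,0,0,0,-0.143,44],[-4,-20,0,0,0,-0.143,44],[-4,-20,0,0,0,-0.143,44],[-1,-20,0,0,0,-0.141,44],[0,0,0,0,0,0,44]])

```text
clock: 11.6
tool_pos: [0.5186, -0.1057, 0.2546]
tool_rot: [3.139, 0.004, -0.189]
ft_force: [-1.1, 0.6, -0.0]
gripper_width: 0.0439
grip_force: 0.0
```

Run:
```python
from h import *
s=observe(); print(s["tool_pos"].round(4),s["tool_rot"].round(3),s["q"].round(2),s["clock"])
p=camera_params("wrist"); im,d=get_image("wrist"); np.savez("w2.npz",im=im,d=d); cv2.imwrite("pics/w2.png",im)
```

```text
[ 0.5186 -0.1057  0.2546] [ 3.139  0.004 -0.189] [-0.42  0.08  1.72 -0.    1.34  1.34] 11.6
```

View pics/w2.png

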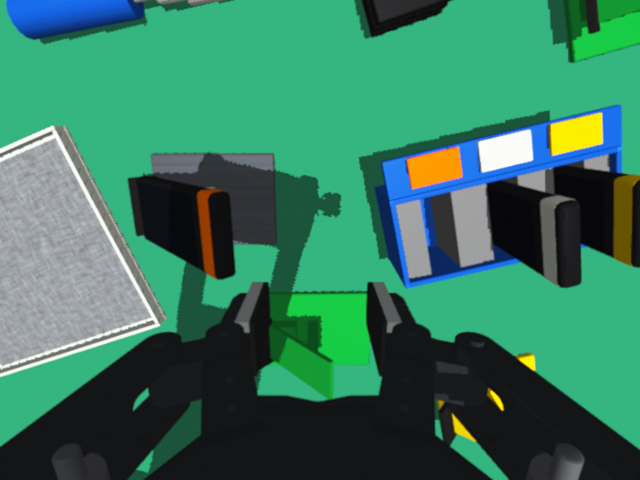

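The wrist view shows the leaning phone, with its orange band at (212,233), and the tote. The orange tag is at (434,167) and the empty slot at about (435,230). I'll check the tags and the phone end from here.

Run:
```python
from h import *
D=np.load("w2.npz"); im,d=D["im"],D["d"]; p=camera_params("wrist"); X=cloud(p,d); hsv=cv2.cvtColor(im,cv2.COLOR_BGR2HSV)
for n,lo,hi,b in(("O",(5,150,120),(14,255,255),(395,135,470,200)),("W",(0,0,190),(180,50,255),(470,120,545,180)),("Y",(18,120,120),(34,255,255),(540,100,612,160)),("band",(5,150,80),(14,255,255),(180,170,240,290))):
    m=np.zeros((480,640),np.uint8); m[b[1]:b[3],b[0]:b[2]]=cv2.inRange(hsv,lo,hi)[b[1]:b[3],b[0]:b[2]]
    c=max(cv2.findContours(m,0,1)[0],key=cv2.contourArea);M=cv2.moments(c); ctr=[M['m10']/M['m00'],M['m01']/M['m00']]
    print(n,np.round(ctr),M['m00'],"depth",np.median(X[m>0],0).round(4),"ray.084",ray(p,[ctr],.084)[0].round(4))
# slot edges from depth: heights below .06 vs .072 along tote axes
t=np.array([.0591,-.998]); 
g=(X[...,2]>.066)&(X[...,2]<.078)&(abs(X[...,0]-.484)<.02)
y=X[g][:,1]; x=X[g][:,0]; s=y+.059*(x-.484); print("grey top s hist",np.histogram(s,np.arange(-.30,-.13,.005)))
```

```text
O [407. 159.] 0.5 depth [ 0.5489 -0.2039  0.0836] ray.084 [ 0.5554 -0.1877  0.084 ]
W [505. 150.] 1581.0 depth [ 0.5483 -0.2691  0.0839] ray.084 [ 0.5482 -0.2692  0.084 ]
Y [576. 134.] 1540.5 depth [ 0.5517 -0.3284  0.0839] ray.084 [ 0.5517 -0.3284  0.084 ]
band [206. 229.] 856.0 depth [ 0.54   -0.0279  0.1383] ray.084 [ 0.5277 -0.0074  0.084 ]
grey top s hist (array([  0,   0,   0,   0,   0,   0, 234,  36, 192, 224, 226, 228, 230,
       224, 224,  12,   0,   0,   0,  14, 177, 225, 228, 227, 117,  59,
        25,   0,   0,   0,   0,   0,   0]), array([-0.3  , -0.295, -0.29 , -0.285, -0.28 , -0.275, -0.27 , -0.265,
       -0.26 , -0.255, -0.25 , -0.245, -0.24 , -0.235, -0.23 , -0.225,
       -0.22 , -0.215, -0.21 , -0.205, -0.2  , -0.195, -0.19 , -0.185,
       -0.18 , -0.175, -0.17 , -0.165, -0.16 , -0.155, -0.15 , -0.145,
       -0.14 , -0.135]))
```

Request:
carry_out(targets=[[0,0,-8,0.1287,-0.024,0,44],[0,0,-8,0.1287,-0.024,0,44],[0,0,-8,0.1287,-0.024,0,44],[0,0,-8,0.1287,-0.024,0,44],[1,0,-8,0.1287,-0.024,0,44],[2,0,-8,0.1287,-0.024,0,44],[0,0,0,0,0,0,44],[0,0,0,0,0,0,44],[0,0,0,0,0,0,44]])

```text
clock: 12.55
tool_pos: [0.5227, -0.1034, 0.2088]
tool_rot: [-2.359, -0.001, -0.182]
ft_force: [0.1, -0.5, 0.1]
gripper_width: 0.0441
grip_force: 0.0
```

```bash
cat > g.py <<'E'
from h import *
from scipy.spatial.transform import Rotation as R
s=observe(); r=R.from_euler("xyz",s["tool_rot"])
n=np.array([.129,.695,.707]);u=np.array([-.129,-.695,.707]);e=np.array([.983,-.183,0])
W=np.c_[e,-n,-u]; print("rotvec to go",(R.from_matrix(W)*r.inv()).as_rotvec().round(3))
d=s["tool_pos"]-(np.array([.5429,.0095,.0897])+.056*u); print("off from grasp n,u,ey",[round(float(d@a)*1000,1) for a in(n,u,e)],s["tool_pos"].round(4),s["ft_force"].round(1),s["q"].round(2))
E
python3 g.py
```

```text
rotvec to go [ 0.003  0.001 -0.002]
off from grasp n,u,ey [3.1, 109.3, 0.7] [ 0.5227 -0.1034  0.2088] [ 0.1 -0.5  0.1] [-0.77  0.33  1.71  0.63  1.6   0.83]
```

Request:
carry_out(targets=[[1,6,-10,0,0,0,44],[3,16,-16,0,0,0,44],[3,16,-16,0,0,0,44],[3,16,-16,0,0,0,44],[2,10,-10,0,0,0,44],[1,6,-6,0,0,0,44],[0,0,0,0,0,0,44],[0,0,0,0,0,0,44]])

```text
clock: 13.35
tool_pos: [0.5357, -0.0347, 0.1346]
tool_rot: [-2.357, -0.001, -0.184]
ft_force: [0.8, -0.0, -0.8]
gripper_width: 0.0438
grip_force: 0.0
```

```bash
python3 g.py
python3 - <<'E'
from h import *
im,d=get_image("wrist"); cv2.imwrite("pics/w3.png",im)
E
```

```text
rotvec to go [0.001 0.001 0.   ]
off from grasp n,u,ey [0.1, 7.4, 1.0] [ 0.5357 -0.0347  0.1346] [ 0.8 -0.  -0.8] [-0.66  0.41  1.79  0.69  1.41  0.81]
```

View pics/w3.png

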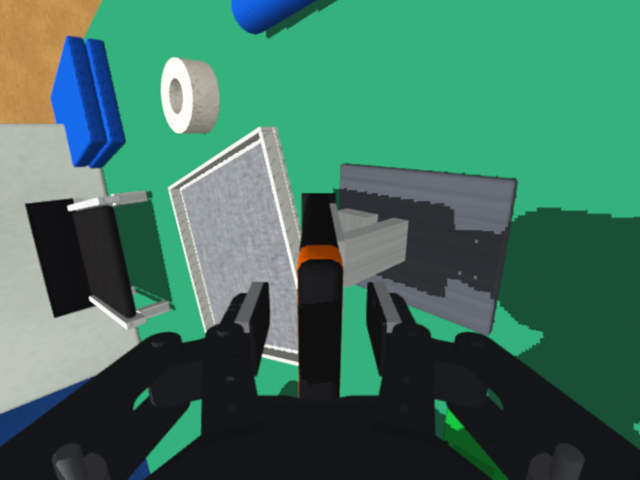

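The phone's end is at (320,330), centred between the fingers at (268) and (367). I'll advance the last 6 mm and close.

Request:
carry_out(targets=[[0,4,-4,0,0,0,44],[0,0,0,0,0,0,36],[0,0,0,0,0,0,30],[0,0,0,0,0,0,24],[0,0,0,0,0,0,20]], grip_force=40)

```text
clock: 13.9
tool_pos: [0.5354, -0.0305, 0.1302]
tool_rot: [-2.356, -0.0, -0.184]
ft_force: [0.4, -0.1, -0.2]
gripper_width: 0.0195
grip_force: 0.0
```

Request:
carry_out(targets=[[0,0,0,0,0,0,17],[0,0,0,0,0,0,14],[0,0,0,0,0,0,10],[0,0,0,0,0,0,10],[0,0,0,0,0,0,10]], grip_force=50)

```text
clock: 14.4
tool_pos: [0.5353, -0.0305, 0.1302]
tool_rot: [-2.356, -0.0, -0.184]
ft_force: [-1.5, -1.0, 2.5]
gripper_width: 0.0157
grip_force: 48.9
```

```bash
python3 g.py
```

```text
rotvec to go [0.    0.    0.001]
off from grasp n,u,ey [-0.1, 1.4, -0.1] [ 0.5353 -0.0305  0.1302] [-1.5 -1.   2.5] [-0.66  0.41  1.8   0.69  1.4   0.81]
```

Request:
carry_out(targets=[[0,0,8,0,0,0,10],[0,0,22,0,0,0,10],[0,0,35,0,0,0,10],[0,0,35,0,0,0,10],[0,0,35,0,0,0,10],[0,0,35,0,0,0,10],[0,0,0,0,0,0,10]])

```text
clock: 15.1
tool_pos: [0.5369, -0.0311, 0.3052]
tool_rot: [-2.359, -0.009, -0.184]
ft_force: [0.5, 0.6, -2.3]
gripper_width: 0.0155
grip_force: 48.9
```

Request:
carry_out(targets=[[-6,-18,0,-0.1287,0.024,0,10],[-6,-18,0,-0.1287,0.024,0,10],[-6,-18,0,-0.1287,0.024,0,10],[-6,-18,0,-0.1287,0.024,0,10],[-6,-18,0,-0.1287,0.024,0,10],[-6,-18,0,-0.1287,0.024,0,10],[-6,-25,0,0,0,0.121,10],[-6,-25,0,0,0,0.122,10],[-4,-24,0,0,0,0,10],[0,0,0,0,0,0,10],[0,0,0,0,0,0,10]])

```text
clock: 16.2
tool_pos: [0.4827, -0.2121, 0.2991]
tool_rot: [-3.14, 0.001, 0.058]
ft_force: [0.3, 1.4, -1.9]
gripper_width: 0.0157
grip_force: 50.1
```

Run:
```python
from h import *
s=observe(); print(s["tool_pos"].round(4),s["tool_rot"].round(3),s["gripper_width"],s["q"].round(2))
p=camera_params("wrist"); im,d=get_image("wrist"); t,td=get_image("scene"); cv2.imwrite("pics/w4.png",np.hstack([cv2.resize(im,(400,300)),cv2.resize(t[130:370,130:450],(400,300))]))
```

```text
[ 0.4827 -0.2121  0.2991] [-3.14e+00  1.00e-03  5.80e-02] 0.015667977749832716 [-0.64  0.04  1.67  0.    1.43  0.87]
```

View pics/w4.png

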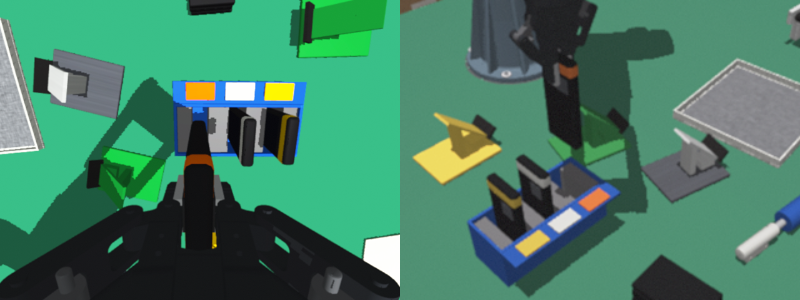

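The phone hangs vertical above the empty slot by the orange tag, square with the tote in both views.

Request:
carry_out(targets=[[0,-1,-25,0,0,0,10],[0,0,-25,0,0,0,10],[0,0,-20,0,0,0,10],[0,0,-10,0,0,0,10],[0,0,-10,0,0,0,10],[0,0,-10,0,0,0,10],[0,0,-5,0,0,0,10],[0,0,0,0,0,0,10],[0,0,0,0,0,0,10]])

```text
clock: 17.2
tool_pos: [0.4836, -0.2135, 0.1956]
tool_rot: [3.141, -0.001, 0.059]
ft_force: [0.3, 0.5, -1.5]
gripper_width: 0.0154
grip_force: 50.1
```

Request:
carry_out(targets=[[0,0,-12,0,0,0,10],[0,0,-12,0,0,0,10],[0,0,-12,0,0,0,10],[0,0,-10,0,0,0,10],[0,0,-5,0,0,0,10],[0,0,0,0,0,0,10],[0,0,0,0,0,0,10]])

```text
clock: 17.9
tool_pos: [0.4834, -0.2134, 0.1442]
tool_rot: [3.141, -0.0, 0.059]
ft_force: [0.4, 0.1, -1.3]
gripper_width: 0.0155
grip_force: 50.1
```

Request:
carry_out(targets=[[0,0,-2,0,0,0,10],[0,0,-1,0,0,0,10],[0,0,0,0,0,0,10],[0,0,0,0,0,0,10]])

```text
clock: 18.3
tool_pos: [0.4834, -0.2134, 0.1413]
tool_rot: [3.141, -0.0, 0.059]
ft_force: [-0.5, -0.9, -1.1]
gripper_width: 0.0156
grip_force: 50.1
```

Request:
carry_out(targets=[[0,0,-1,0,0,0,10],[0,0,-1,0,0,0,10],[0,0,0,0,0,0,10],[0,0,0,0,0,0,10]])

```text
clock: 18.7
tool_pos: [0.4835, -0.2135, 0.1396]
tool_rot: [3.141, -0.0, 0.059]
ft_force: [-1.2, 1.1, 3.7]
gripper_width: 0.0151
grip_force: 50.8
```

Request:
carry_out(targets=[[0,0,-1,0,0,0,10],[0,0,0,0,0,0,10],[0,0,0,0,0,0,10]])

```text
clock: 19.0
tool_pos: [0.4836, -0.2136, 0.1396]
tool_rot: [3.141, -0.001, 0.059]
ft_force: [-4.9, 1.8, 12.9]
gripper_width: 0.0152
grip_force: 52.1
```

Request:
carry_out(targets=[[0,0,1,0,0,0,14],[0,0,0,0,0,0,17],[0,0,0,0,0,0,19],[0,0,0,0,0,0,23],[0,0,0,0,0,0,28],[0,0,0,0,0,0,34],[0,0,0,0,0,0,34],[0,0,0,0,0,0,34]])

```text
clock: 19.8
tool_pos: [0.4833, -0.2133, 0.139]
tool_rot: [-3.142, 0.0, 0.059]
ft_force: [-0.3, 0.5, -0.2]
gripper_width: 0.0342
grip_force: 0.0
```

Request:
carry_out(targets=[[0,0,5,0,0,0,34],[0,0,10,0,0,0,34],[0,0,20,0,0,0,34],[0,0,30,0,0,0,34],[0,0,30,0,0,0,34],[0,0,30,0,0,0,34],[-20,20,30,0,0,0,34],[-25,40,0,0,0,0,34],[-20,45,0,0,0,0,34],[0,0,0,0,0,0,34],[0,0,0,0,0,0,34]])

```text
clock: 20.9
tool_pos: [0.4183, -0.1077, 0.2954]
tool_rot: [3.14, -0.002, 0.061]
ft_force: [-0.3, -0.9, 0.2]
gripper_width: 0.0339
grip_force: 0.0
```

Run:
```python
from h import *
s=observe(); print(s["tool_pos"].round(3),s["clock"],s["ft_force"].round(1))
t,td=get_image("scene"); b,bd=get_image("top"); cv2.imwrite("pics/f.png",np.hstack([cv2.resize(t[200:380,150:390],(400,300)),cv2.resize(b[180:270,355:475],(400,300))]))
for n,im,d in(("top",b,bd),("scene",t,td)):
    X=cloud(camera_params(n),d); o=cv2.inRange(cv2.cvtColor(im,cv2.COLOR_BGR2HSV),(5,140,60),(14,255,255))>0
    k=o&(X[...,2]>.11)&(X[...,2]<.18)&(abs(X[...,0]-.484)<.08)&(abs(X[...,1]+.213)<.06); print(n,k.sum(),np.median(X[k],0).round(4),X[k][:,2].max().round(4) if k.any() else "")
    k=(X[...,2]>.145)&(X[...,2]<.165)&(abs(X[...,0]-.484)<.08)&(abs(X[...,1]+.213)<.03); print("  top face",k.sum(),np.median(X[k],0).round(4),X[k].min(0).round(4),X[k].max(0).round(4))
```

```text
[ 0.418 -0.108  0.295] 20.9 [-0.3 -0.9  0.2]
top 6 [ 0.5046 -0.2035  0.1445] 0.1461
  top face 150 [ 0.4992 -0.2114  0.1554] [ 0.4781 -0.2209  0.1458] [ 0.5168 -0.2027  0.1606]
scene 179 [ 0.4974 -0.2205  0.1438] 0.1538
  top face 255 [ 0.4899 -0.2166  0.1533] [ 0.4543 -0.223   0.1451] [ 0.5187 -0.2049  0.157 ]
```

View pics/f.png

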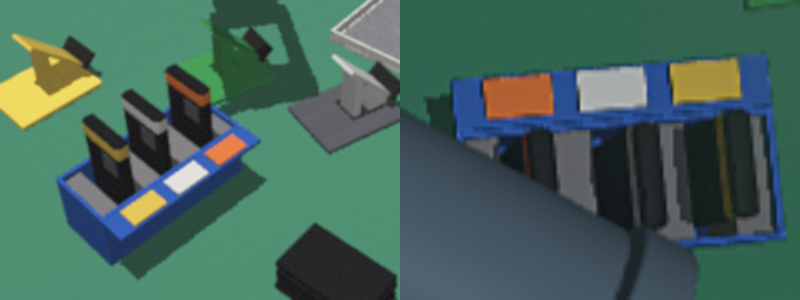

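The phone stands upright in the orange slot, orange end up, with its top at z ≈ 0.155. It is released, and the arm is clear.

```bash
python3 -c "
from bench import close_job; print(close_job())"
```

```text
the job is handed in; nothing more can be done
None
```

The job is handed in after about 21 s of robot time: the orange-ended phone leaned released on the inspection stand, and now stands upright and released in the slot beside the orange tag, orange end up; the judge's verdict was not shown.

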